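Unbolt the red dye case

TASK

Unbolt the dye case with the red lid: lift the black-knobbed handle of its barrel bolt up out of the yellow notch, then slide the bolt out of its keeper as far as it goes and let go. Leave the blue-lidded case bolted.

Things in the scene. Friction and masses are not known exactly. Their poses are not given: they have to be found in the camera images.
- red_knob (a point): Centre of the black ball knob (26 mm across) on the bolt handle of the red-lidded case; it swivels freely on the handle. A 10 mm stem, square to the bolt's rod, carries it 55 mm from the rod's axis. Axes: y runs level along the rod, the way the bolt slides out; x points from the knob square to the rod's axis; z is up when the handle lies level (x and z swing with the handle).
- red_turn (a joint): Swing of that handle about the rod's axis in rad: 0 level, on the robot's side of the rod; 1.57 straight up; stop at 1.75. Starts at 0 to 0.17, stays where left (under 0.5 N at the knob). Bolted, the stem lies between two yellow cheeks (tops 6 mm above the rod's axis, 16 to 26 mm out from it) that block sliding until it is raised about 40 degrees; upright it clears everything.
- red_slide (a joint): How far the red case's bolt is drawn, in m: 0 home, 0.06 fully out at its stop; it moves away from the steel keeper, towards the lid's hinges. 15 mm steel rod, axis level, 32 mm above the lid and 102 mm above the table. About 3 mm of play in the notch, friction about 1.5 N, stays where left.
- blue_slide (a joint): The same travel of the blue-lidded case's bolt: starts home, near 0, and is to stay there. The two cases are twins but for the lid: grey, 170 x 220 mm, 70 mm high, fixed to the bench side by side, either one on the left. Each is turned up to 26 degrees either way.

How it is judged:
On the way:
1. the red case's handle is lifted clear of the notch while its bolt is still home (value of joint red_turn above 0.5 rad and value of joint red_slide below 0.02 m), for 0.02 s.
At the end, for the whole second after the job is handed in: The red case's bolt is drawn out by more than 45 of its 60 mm and at rest (its handle may stand or lie at any angle), and the blue case's bolt is still home (within 10 mm) (value of joint red_slide above 0.045 m and velocity of joint red_slide between -0.01 and 0.01 m/s and value of joint blue_slide below 0.01 m); the robot touches nothing.
It fails at once if the blue case's bolt is drawn out (more than 10 mm) (value of joint blue_slide above 0.01 m).
It also fails if it takes over 32 s, if anything falls off the work surface, if the arm or the gripper's body presses on something with over 40 N, if the wrist force passes 120 N, or if a joint passes its speed limit or range.

ROBOT

A 7-joint arm with a two-finger parallel gripper is mounted at the origin on the work surface. World frame = base frame: x ahead of the robot, y to its left, z up, the work surface at z = 0. Lengths are in m, angles in rad, forces in N, time in s.
With the tool pointing down it reaches from about 0.425 to 0.925 m from the base axis. Payload 6.8 kg.
Tool frame: the origin (TCP) lies on the mounting face of the last link; the fingertips stand 173 mm ahead of it and the grasp point (between the pads) lies 155 mm ahead of it; z points along the fingers, y is the line along which they close (so a half turn about z gives the same grasp; the last joint's range is limited). The gripper opens to 85 mm and grips with 20 to 120 N. Pads are 22 mm wide; open, the fingers measure 114 mm over their backs; the gripper's body (76 mm by 85 mm) begins 54 mm behind the grasp point. The pads swing forward as they close: fully open they stand 13 mm farther back than shut.
Start: joints at [-1.313, 0.477, 0.022, 1.555, -0.011, 1.109, -0.083], TCP at [0.241, 0.63, 0.405] pointing down, gripper open.
Joint ranges: [-2.96, 2.96], [-0.34, 2.1], [-1.41, 1.46], [0.24, 2.44], [-1.37, 4.51], [0.17, 1.92], [-2.96, 2.96]. Speed limits (rad/s): [2.39, 2.39, 3.14, 3.14, 3.14, 3.14, 3.14].

INTERFACE

Orientations are given as a rotation vector (axis times angle).
In Python, from bench import r gives the robot as it stands.
- The arm moves only by the tool carry_out, never from a script. Its argument "moves" is a list of rows, each a list of 5 numbers: the shift along the tool's x, y, z in m, then the turn about the tool's z in rad, then the finger opening in m, from 0 to 0.0854. In form: [[dx, dy, dz, roll, claw], ...]. A call has exactly 8 rows; each row is the pose to reach, as a shift and turn from the pose commanded when the call began, along the tool's axes at that moment; what a row does not reach only later rows make up. A row lasts 1/10 s, in which the tool goes at most 50 mm and 8.59 degrees, less where a joint would pass 70% of its speed; a pose out of reach is approached as far as the arm can. A call with a gripper value outside its range is refused whole. The fingers move at their own pace and stop on an object; "force" is the grip in N (left out, the last holds). Time passes only in rows, so rows that repeat a pose let the fingers close, or fill a call up. It gives the time, the measured TCP pose, the force, the opening and the grip force at its end, in the units of the state.
- r.get_obs(): the state, without advancing time (a new reading comes with each control period).
- r.grab_frame(name): name is "side" or "top"; returns the picture (420x560x3 uint8, red, green, blue); there is no depth.
- r.calibration(name): a dict with "fx", "fy", "cx", "cy" (pixels), "rvec" (rotation vector, rad) and "tvec" (3), from world to camera coordinates, as OpenCV has them. Camera axes: x right, y down, z forward; pixel columns grow to the right and rows downward; lengths in m; the calibration is good to about 2 mm. A picture is of the moment at which its call begins. calibration takes no time and is no camera call.
- r.hand_in(): hands the job in; it is judged then, once.
The state is a dict: "clock": time; "joints": joint angles; "qvel": joint speeds; "tau": joint torques, N m; "tcp_pos": TCP position; "orientation": TCP orientation; "contact_force": force on the tool from outside, world axes, zero at the start; "moment": the same for the moment, N m; "grip_width": finger opening in m; "gripper_force": force on a finger pad.
Only numpy, scipy, OpenCV 4.12 (cv2) and the standard library are available. Lean on these libraries where they do the work, as an engineer would, in place of code of your own. Each camera call takes 0.05 s, during which the arm holds its last target. There are 200 camera calls.

## Working session

There is one attempt and no reset: what is moved stays moved. The work goes in short steps, Python scripts to look and compute and a tool call to move; the robot and the scene stay as the last step left them, time stands still between calls to the robot, and variables do not carry over. Pictures are saved under pics/ and viewed, at most 10 in all, crops included, and the job is handed in when it is done.

Besides the shell and the picture viewer there is one more tool, called after "Request:" in YAML: its name, and indented under it one key for each argument. carry_out: Moves the arm, as the interface text tells. Its arguments: {"type":"object","properties":{"moves":{"type":"array","items":{"type":"array","items":{"type":"number"}}},"force":{"type":"number"}},"required":["moves"]}

```bash
mkdir -p pics
python3 - <<'E'
from bench import r
import cv2
for n in("side","top"):
    cv2.imwrite(f"pics/{n}0.png",r.grab_frame(n)[:,:,::-1]); print(n,r.calibration(n))
print(r.get_obs())
E
```

```text
side {'fx': 542.1892214856485, 'fy': 542.1892214856485, 'cx': 285.82873517452396, 'cy': 207.4753268443306, 'rvec': array([ 0.63279968, -2.70927266,  1.04913544]), 'tvec': array([0.51069461, 0.28108996, 0.81966123])}
top {'fx': 530.8716107421833, 'fy': 530.8716107421833, 'cx': 276.5136012093343, 'cy': 204.93584833978545, 'rvec': array([ 2.19442792, -2.16477428,  0.06458278]), 'tvec': array([-0.01206742,  0.57853655,  1.01859056])}
{'clock': 0.1, 'joints': array([-1.31310105,  0.47774838,  0.02237655,  1.55631216, -0.0115326 ,
        1.10928186, -0.08308476]), 'qvel': array([ 0.00113295, -0.00276689, -0.00099434, -0.00336412,  0.00011751,
        0.00137435,  0.00039912]), 'tau': array([ 5.20555564e-03, -5.97759748e+01,  1.61436148e+00, -2.81954634e+01,
        1.29078139e-02,  4.95762943e-03, -8.47073665e-06]), 'tcp_pos': array([0.24136246, 0.6301274 , 0.40381967]), 'orientation': array([-5.71370611e-01, -3.08900160e+00,  2.52887877e-03]), 'contact_force': array([-0.73298685, -0.29359909,  0.70439084]), 'moment': array([-0.0208088 , -0.02511467,  0.0178224 ]), 'gripper_force': 0.0, 'grip_width': 0.0852799913822861}
```

View pics/top0.png

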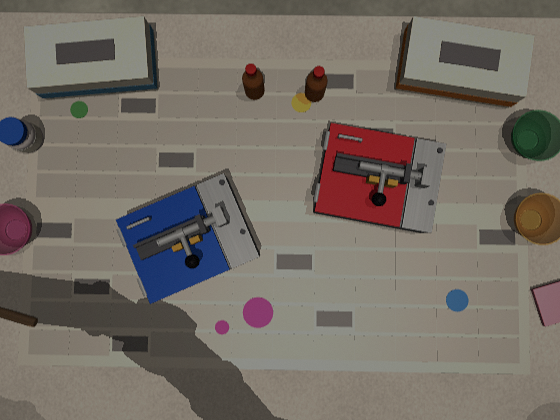

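View pics/side0.png

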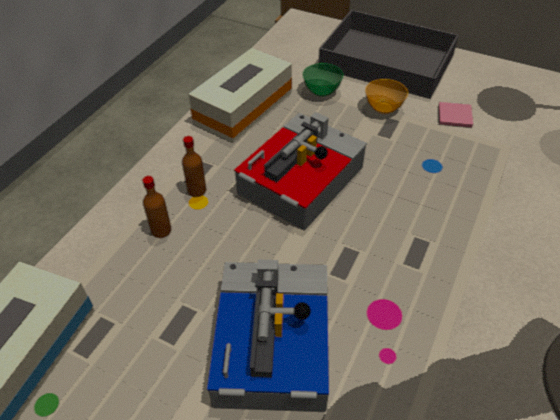

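The top view shows the red-lidded case on the right: knob near (379,199), keeper near (425,175), so the bolt slides left. The side view shows that knob near (321,153). Next I'll measure.

```bash
cat > h.py <<'E'
from bench import r
import cv2, numpy as np
from scipy.spatial.transform import Rotation as R
def cam(n):
    c=r.calibration(n); K=np.array([[c['fx'],0,c['cx']],[0,c['fy'],c['cy']],[0,0,1]])
    return K,R.from_rotvec(c['rvec']).as_matrix(),np.array(c['tvec'])
def ray(n,p):
    K,M,t=cam(n); return -M.T@t, M.T@np.linalg.inv(K)@np.array([p[0],p[1],1.])
def plane(n,p,z):
    o,d=ray(n,p); return o+d*(z-o[2])/d[2]
def tri(a,b):
    P=[K@np.c_[M,t] for K,M,t in(cam("top"),cam("side"))]
    X=cv2.triangulatePoints(P[0],P[1],np.array(a,float).reshape(2,1),np.array(b,float).reshape(2,1))[:,0]; X=X[:3]/X[3]
    e=[(q@np.r_[X,1]) for q in P]; return X,[q[:2]/q[2]-p for q,p in zip(e,(a,b))]
def knob(im,c,w=14,th=32):
    s=im[c[1]-w:c[1]+w,c[0]-w:c[0]+w].max(2)
    m=cv2.morphologyEx((s<th).astype('uint8'),cv2.MORPH_OPEN,np.ones((5,5),'uint8'))
    n,l,st,ce=cv2.connectedComponentsWithStats(m); i=1+np.argmax(st[1:,4]); return ce[i]+np.array(c)-w,st[i]
E
python3 - <<'E'
from h import *
T=cv2.imread("pics/top0.png")[:,:,::-1];S=cv2.imread("pics/side0.png")[:,:,::-1]
a,sa=knob(T,(379,199));b,sb=knob(S,(321,153));print(a,sa,b,sb)
X,e=tri(a,b);print("knob",X,e)
h=T.astype(int);m=((h[...,0]>110)&(h[...,1]<50)&(h[...,2]<50)).astype('uint8');m[:110]=0;m[:,:300]=0;m[:,450:]=0
c=max(cv2.findContours(m,0,2)[0],key=cv2.contourArea)[:,0]
w=np.array([plane("top",p,.07)[:2] for p in c],'float32')
rc=cv2.minAreaRect(w);print(rc,cv2.boxPoints(rc))
ys=((h[...,0]>130)&(h[...,1]>80)&(h[...,2]<70)).astype('uint8');ys[:150]=0;ys[:,:340]=0;ys[:,430:]=0;ys[210:]=0
n,l,st,ce=cv2.connectedComponentsWithStats(ys);print([(plane("top",p,.108),p,s[4]) for p,s in zip(ce[1:],st[1:])])
o=r.get_obs();print(R.from_rotvec(o['orientation']).as_matrix(),o['tcp_pos'])
v=np.hstack([cv2.resize(T[140:240,310:450],None,fx=4,fy=4),cv2.resize(S[100:200,230:290+80],None,fx=1.7,fy=4)])[:, :800]
cv2.imwrite("pics/c.png",np.hstack([cv2.resize(T[145:225,320:440],(420,280)),cv2.resize(S[110:190,260:368],(378,280))])[:,:,::-1])
E
```

```text
[378.37671233 198.80136986] [  7   8  14  13 146] [320.31884058 153.47826087] [ 9 11 10  8 69]
knob [ 0.58783886 -0.18825521  0.10050049] [array([-0.27438917, -0.75061421]), array([0.72022277, 0.05690027])]
((0.6356539726257324, -0.16839632391929626), (0.15896651148796082, 0.16895675659179688), 80.22725677490234) [[ 0.5389099  -0.23238677]
 [ 0.7054149  -0.2610656 ]
 [ 0.73239803 -0.10440588]
 [ 0.56589305 -0.07572705]]
[(array([ 0.62217335, -0.17933564,  0.108     ]), array([373.88095238, 178.57142857]), np.int32(42)), (array([ 0.61641186, -0.21288228,  0.108     ]), array([392.625, 182.   ]), np.int32(40))]
[[-9.33836405e-01  3.57700065e-01 -4.81076937e-04]
 [ 3.57700373e-01  9.33835128e-01 -1.54835821e-03]
 [-1.04601289e-04 -1.61799467e-03 -9.99998686e-01]] [0.24136246 0.6301274  0.40381967]
```

View pics/c.png

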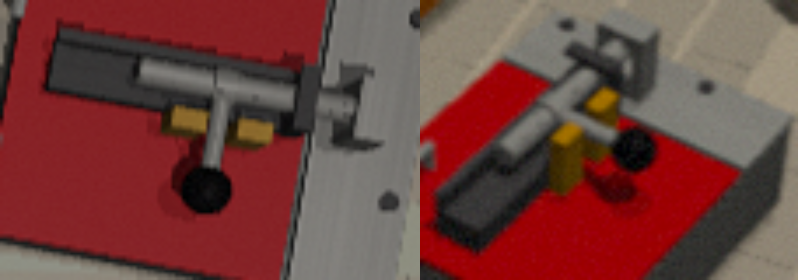

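Both views agree on the knob, about (0.588, −0.189, 0.102). The rod's slide-out direction is (0.170, 0.985), from the lid edges and the cheeks. I'll carry the gripper over there first, staying high.

Request:
carry_out:
  moves:
    - [-0.025,-0.026,0,0,0.0854]
    - [-0.055,-0.057,0,0,0.0854]
    - [-0.085,-0.088,0,0,0.0854]
    - [-0.115,-0.12,0,0,0.0854]
    - [-0.145,-0.151,0,0,0.0854]
    - [-0.175,-0.182,0,0,0.0854]
    - [-0.205,-0.213,0,0,0.0854]
    - [-0.205,-0.213,0,0,0.0854]

```text
clock: 0.9
tcp_pos: [0.3595, 0.3522, 0.4044]
orientation: [0.585, 3.086, -0.005]
contact_force: [0.3, -0.2, -0.0]
grip_width: 0.0854
gripper_force: 0.0
```

Request:
carry_out:
  moves:
    - [-0.03,-0.031,0,0,0.0854]
    - [-0.06,-0.062,0,0,0.0854]
    - [-0.09,-0.093,0,0,0.0854]
    - [-0.12,-0.124,0,0,0.0854]
    - [-0.15,-0.155,0,0,0.0854]
    - [-0.18,-0.186,0,0,0.0854]
    - [-0.205,-0.213,0,0,0.0854]
    - [-0.205,-0.213,0,0,0.0854]

```text
clock: 1.7
tcp_pos: [0.4731, 0.0811, 0.4047]
orientation: [0.584, 3.086, -0.003]
contact_force: [0.1, 0.2, -0.8]
grip_width: 0.0853
gripper_force: 0.0
```

Request:
carry_out:
  moves:
    - [-0.03,-0.031,0,0,0.06]
    - [-0.06,-0.062,0,0,0.06]
    - [-0.09,-0.093,0,0,0.06]
    - [-0.12,-0.124,0,0,0.06]
    - [-0.15,-0.155,0,0,0.06]
    - [-0.18,-0.186,0,-0.1,0.06]
    - [-0.207,-0.215,0,-0.195,0.06]
    - [-0.207,-0.215,0,-0.195,0.06]

```text
clock: 2.5
tcp_pos: [0.5888, -0.1938, 0.4044]
orientation: [0.274, 3.129, -0.005]
contact_force: [-0.0, -0.6, -0.7]
grip_width: 0.06
gripper_force: 0.0
```

```bash
cat >> h.py <<'E'
def togo(g):
    "shift in tool axes that brings the grasp point to g; roll to rod"
    o=r.get_obs();M=R.from_rotvec(o['orientation']).as_matrix();gp=o['tcp_pos']+.155*M[:,2]
    print("t",o['clock'],"grasp",gp.round(4),"shift",(M.T@(np.array(g)-gp)).round(4),"roll",-(np.arctan2(.985,.170)-np.arctan2(M[1,1],M[0,1])),"w",o['grip_width'],"F",o['contact_force'].round(1),o['gripper_force'])
E
python3 -c "
from h import *
togo([.588,-.1895,.103])"
```

```text
t 2.5 grasp [ 0.5888 -0.1943  0.2494] shift [0.0018 0.0051 0.1464] roll -0.004082115828634825 w 0.059973075196140646 F [-0.  -0.6 -0.7] 0.0
```

Request:
carry_out:
  moves:
    - [0.002,0.005,0.02,0,0.06]
    - [0.002,0.005,0.045,0,0.06]
    - [0.002,0.005,0.07,0,0.06]
    - [0.002,0.005,0.095,0,0.06]
    - [0.002,0.005,0.115,0,0.06]
    - [0.002,0.005,0.135,0,0.06]
    - [0.002,0.005,0.146,0,0.06]
    - [0.002,0.005,0.146,0,0.06]

```text
clock: 3.3
tcp_pos: [0.5868, -0.1822, 0.257]
orientation: [-0.266, -3.127, -0.001]
contact_force: [1.0, 0.0, -0.2]
grip_width: 0.0603
gripper_force: 0.0
```

Run:
```python
from h import *
T=r.grab_frame("top");S=r.grab_frame("side")
togo([.588,-.1895,.103])
cv2.imwrite("pics/d.png",np.hstack([cv2.resize(T[125:235,310:450],(380,300)),cv2.resize(S[70:200,230:390],(400,325))[:300]])[:,:,::-1])
```

```text
t 3.4 grasp [ 0.5876 -0.1831  0.1041] shift [-0.0015 -0.0062  0.0011] roll 0.0004353585305636454 w 0.05970586686379366 F [0.2 0.5 0.4] 0.0
```

View pics/d.png

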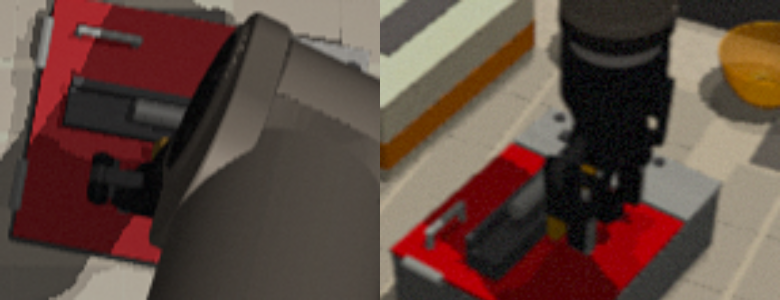

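The gripper straddles the knob, about 6 mm off along the rod. I'll correct that and close.

Request:
carry_out:
  moves:
    - [-0.001,-0.003,0.001,0,0.06]
    - [-0.001,-0.006,0.001,0,0.06]
    - [-0.001,-0.006,0.001,0,0.045]
    - [-0.001,-0.006,0.001,0,0.03]
    - [-0.001,-0.006,0.001,0,0.015]
    - [-0.001,-0.006,0.001,0,0.015]
    - [-0.001,-0.006,0.001,0,0.015]
    - [-0.001,-0.006,0.001,0,0.015]
  force: 30

```text
clock: 4.2
tcp_pos: [0.5872, -0.1898, 0.2578]
orientation: [0.268, 3.13, -0.0]
contact_force: [-0.9, -1.4, 2.4]
grip_width: 0.0242
gripper_force: 29.4
```

```bash
python3 -c "
from h import *
togo([.588,-.1895,.103])"
```

```text
t 4.2 grasp [ 0.5873 -0.1898  0.1028] shift [-0.0007  0.0004 -0.0002] roll 3.9500359333422e-05 w 0.02421368253458227 F [-0.9 -1.4  2.4] 29.361475110054016
```

The grip holds the knob (24 mm). I'll lift along the arc: −x is toward the rod, −z is up.

Request:
carry_out:
  moves:
    - [0,0,-0.005,0,0.015]
    - [-0.001,0,-0.01,0,0.015]
    - [-0.002,0,-0.015,0,0.015]
    - [-0.005,0,-0.021,0,0.015]
    - [-0.008,0,-0.027,0,0.015]
    - [-0.012,0,-0.032,0,0.015]
    - [-0.016,0,-0.036,0,0.015]
    - [-0.016,0,-0.036,0,0.015]

```text
clock: 5.0
tcp_pos: [0.602, -0.1925, 0.2946]
orientation: [-0.268, -3.126, -0.002]
contact_force: [-9.7, 1.4, 8.3]
grip_width: 0.0238
gripper_force: 30.0
```

Run:
```python
from h import *
S=r.grab_frame("side")
togo([.588,-.1895,.103])
cv2.imwrite("pics/e.png",cv2.resize(S[70:200,230:390],(640,520))[:,:,::-1])
```

```text
t 5.05 grasp [ 0.6012 -0.1922  0.1393] shift [0.0133 0.0004 0.0364] roll -0.00023981352838164938 w 0.02393454312379057 F [-9.2  2.1  8.4] 29.97016578912735
```

View pics/e.png

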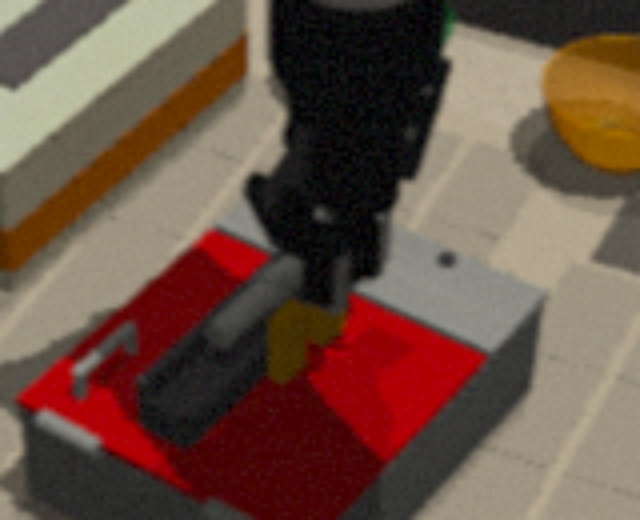

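The force points outward along the radius, so the path runs about 2 mm tight. I'll ease it outward while continuing.

Request:
carry_out:
  moves:
    - [0.001,0,-0.002,0,0.015]
    - [-0.003,0,-0.006,0,0.015]
    - [-0.007,0,-0.009,0,0.015]
    - [-0.011,0,-0.012,0,0.015]
    - [-0.015,0,-0.014,0,0.015]
    - [-0.018,0,-0.015,0,0.015]
    - [-0.021,0,-0.016,0,0.015]
    - [-0.021,0,-0.016,0,0.015]

```text
clock: 5.85
tcp_pos: [0.6241, -0.1961, 0.3101]
orientation: [0.268, 3.13, 0.0]
contact_force: [-1.2, 0.3, 1.2]
grip_width: 0.0238
gripper_force: 30.2
```

```bash
python3 -c "
from h import *
togo([.588,-.1895,.103])"
```

```text
t 5.85 grasp [ 0.6242 -0.1961  0.1551] shift [0.0368 0.0004 0.0521] roll 0.00013509540975364942 w 0.023755617307925105 F [-1.2  0.3  1.2] 30.16459286212921
```

The handle is nearly upright with little force. Now I'll slide along +y (outward).

Request:
carry_out:
  moves:
    - [0,0.006,0,0,0.015]
    - [0,0.014,0,0,0.015]
    - [0,0.023,0,0,0.015]
    - [0,0.032,0,0,0.015]
    - [0,0.041,0,0,0.015]
    - [0,0.05,0,0,0.015]
    - [0,0.057,0,0,0.015]
    - [0,0.06,0,0,0.015]

```text
clock: 6.65
tcp_pos: [0.6339, -0.1365, 0.3099]
orientation: [0.267, 3.13, -0.002]
contact_force: [-2.9, -5.8, 4.0]
grip_width: 0.024
gripper_force: 30.3
```

```bash
python3 -c "
from h import *
togo([.588,-.1895,.103])"
```

```text
t 6.65 grasp [ 0.6339 -0.1367  0.1549] shift [ 0.0363 -0.0597  0.0519] roll 0.000840159984947908 w 0.02403560853596277 F [-2.9 -5.8  4. ] 30.348275005817413
```

It moved 60 mm. I'll let go and rise.

Request:
carry_out:
  moves:
    - [0,0,0,0,0.015]
    - [0,0,0,0,0.03]
    - [0,0,0,0,0.045]
    - [0,0,0,0,0.06]
    - [0,0,0,0,0.06]
    - [0,0,-0.01,0,0.06]
    - [0,0,-0.03,0,0.06]
    - [0,0,-0.06,0,0.06]

```text
clock: 7.45
tcp_pos: [0.6334, -0.1367, 0.3694]
orientation: [-0.268, -3.127, -0.0]
contact_force: [0.1, 0.6, 0.2]
grip_width: 0.0601
gripper_force: 0.0
```

Request:
carry_out:
  moves:
    - [0,0,-0.03,0,0.06]
    - [0,0.03,-0.06,0,0.06]
    - [0.02,0.06,-0.08,0,0.06]
    - [0.04,0.1,-0.08,0,0.06]
    - [0.06,0.14,-0.08,0,0.06]
    - [0.06,0.18,-0.08,0,0.06]
    - [0.06,0.2,-0.08,0,0.06]
    - [0.06,0.2,-0.08,0,0.06]

```text
clock: 8.25
tcp_pos: [0.6087, 0.0748, 0.4502]
orientation: [0.258, 3.131, 0.003]
contact_force: [0.4, 0.0, -0.7]
grip_width: 0.0604
gripper_force: 0.0
```

Run:
```python
from h import *
T=r.grab_frame("top")
togo([.588,-.1895,.103])
cv2.imwrite("pics/f.png",T[:,:,::-1])
```

```text
t 8.3 grasp [0.6087 0.072  0.2952] shift [-0.0231 -0.2613  0.1921] roll 0.0031424059051265996 w 0.05983657692023124 F [ 0.4  0.6 -0.9] 0.0
```

View pics/f.png

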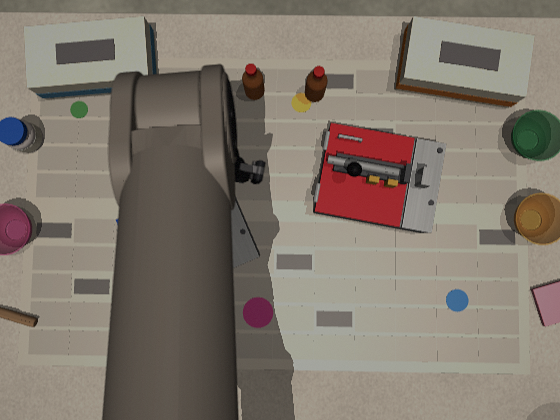

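The bolt is clear of the keeper: the knob is now at (354,169), standing upright, and the gripper is away from it. Handing in.

```bash
python3 -c "
from bench import r
print(r.hand_in())"
```

```text
the job is handed in; nothing more can be done
None
```

I lifted the red case's handle out of its notch, drew its bolt about 60 mm out of the keeper and let go, never touching the blue case's bolt; I handed the job in at about 8.3 s, and no verdict came back.

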